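# Eject the spent desiccant cartridge and seal the dry-storage case

## Robot

A 7-joint arm with a two-finger parallel gripper is mounted at the origin on a cart in front of the work surface, level with it; the furniture and walls round the work are solid. World frame = base frame: x ahead of the robot, y to its left, z up, the work surface at z = 0. Lengths are in m, angles in rad, forces in N, time in s.
With the tool pointing down it reaches from about 0.425 to 0.925 m from the base axis. Payload 6.8 kg.
Tool frame: the origin (TCP) lies at the very end of the fingers, on their centre line; the grasp point (between the pads) lies 19 mm behind it; z points along the fingers, y is the line along which they close (so a half turn about z gives the same grasp; the last joint's range is limited). The gripper opens to 85 mm and grips with 20 to 120 N. Pads are 22 mm wide; open, the fingers measure 114 mm over their backs; the gripper's body (76 mm by 85 mm) begins 54 mm behind the grasp point. The pads swing forward as they close: fully open they stand 13 mm farther back than shut.
Start: joints at [1.088, 0.477, 0.022, 1.555, -0.011, 1.109, -0.083], TCP at [0.247, -0.628, 0.231] pointing down, gripper open.
Joint ranges: [-2.96, 2.96], [-0.34, 2.1], [-1.41, 1.46], [0.24, 2.44], [-1.37, 4.51], [0.17, 1.92], [-2.96, 2.96]. Speed limits (rad/s): [2.39, 2.39, 3.14, 3.14, 3.14, 3.14, 3.14].

## Interface

Orientations are given as a rotation vector (axis times angle).
In Python, from bench import get_obs, viewer, r gives the robot as it stands. The module is installed in compiled form; this text tells all that it offers.
- The arm moves only by the tool play_rows, never from a script. Its argument "commands" is a list that holds one entry, the list of rows, each a list of 5 numbers: the gripper's target within -1 to 1 (shut at 1, half-way at 0, fully open at -1), then the shift along the tool's x, y, z scaled (see below), then the turn about the tool's z scaled (see below). A call has 1 to 12 rows; each row is the pose to reach, as a shift and turn from the pose commanded when the call began, along the tool's axes at that moment; what a row does not reach only later rows make up. The controller multiplies each number of a shift by 0.2 m and each number of a turn by pi/2 rad. A row lasts 1/12 s, in which the tool goes at most 41.7 mm and 7.16 degrees, less where a joint would pass 70% of its speed; a pose out of reach is approached as far as the arm can. A call with a number of a shift or a turn outside -1 to 1 is refused whole. A call with a gripper value outside its range is refused whole. The fingers move at their own pace and stop on an object; "grip_force" is the grip in N (left out, the last holds). Time passes only in rows, so rows that repeat a pose let the fingers close. It gives the time, the measured TCP pose, the force, the opening and the grip force at its end, in the units of the state.
- get_obs(): the state, without advancing time (a new reading comes with each control period).
- viewer.grab_frame(name): name is "scene" or "top" or "wrist"; returns a dict with "pixels" (420x560x3 uint8, red, green, blue), "fovy" (degrees; the focal length in pixels is half the picture's height over the tangent of half this angle, whatever the lens; pixels are square), "cx", "cy" (the principal point, pixels), "world_to_cam" (4x4, takes a point from world to camera coordinates); the wrist camera has in their place "hand_eye" (4x4, takes a point from camera to tool coordinates, whose origin is the TCP and whose axes are the flange's). Camera axes: x right, y up, looking along -z (the intrinsics and any distortion apply to the point x, -y, -z); pixel columns grow to the right and rows downward; lengths in m; the calibration is good to about 2 mm. The wrist camera is an equidistant fisheye: a pixel r from the principal point sees the ray r / f radians off the axis. A picture is of the moment at which its call begins: read the wrist's pose just before it. There is no depth.
- r.hand_in(): hands the job in; it is judged then, once.
Trained networks look in a picture, given as the dict that the camera call returned (one of the last four; its "shot" number tells which), for a name from the list of things; names that differ only in an ending like _2 or _b are one class to them, and where a whole thing is asked for, a point or a joint stands for the part that bears it (a point fixed in the world has none). Each returns a list of dicts, best first, with "score" (0 to 1); they miss things now and then, are a little off and sometimes report something else, mostly with a low value. They report only what shows in the picture. A call takes as long as a camera call.
- viewer.trace(picture, thing): "pixels" (420x560 bool, what is visible of it) and "rect" ([left, top, right, bottom] in pixels, round what is visible of it).
The state is a dict: "clock": time; "joints": joint angles; "qvel": joint speeds; "tau": joint torques, N m; "tcp_pos": TCP position; "orientation": TCP orientation; "contact_force": force on the tool from outside, world axes, zero at the start; "moment": the same for the moment, N m; "grip_width": finger opening in m; "gripper_force": force on a finger pad.
Only numpy, scipy, OpenCV 4.12 (cv2) and the standard library are available. Lean on these libraries where they do the work, as an engineer would, in place of code of your own. Each camera call takes 0.05 s, during which the arm holds its last target. There are 200 camera calls.

## Task

The desiccant cartridge in the open dry-storage case, the one with the slotted grille on top, is spent: press it down until its push-push catch lets go, draw it out as it springs up and stand it upright in the shallow white tray. Then swing the lid shut and turn the T-handle clockwise to its stop, so that the lid is drawn down tight on its gasket. Leave the humidity recorder latched in the other bay, and do not shift or knock over the bottles and the dish that stand around.

Things in the scene. Friction and masses are not known exactly. Their poses are not given: they have to be found in the camera images.
- case: Dry-storage case, fixed: grey plastic box 156 (x) by 236 (y) mm, rim 92 mm high, black gasket bead up to 97 mm, walls 10 mm. Origin: centre of its underside; x from its front (latch side) to its hinge side, y to its left, z up. Inside, a grey deck 78 mm above the bench has two upright bays, 62 (x) by 36 (y) mm, centred at x = 0, y = +46 mm (left) and -46 mm (right); flat test cassettes lie between them.
- desiccant_center (a point): Centre of the spent desiccant cartridge: white block 60 (x) by 34 (y) by 64 mm high, about 0.12 kg, nine dark slots on its top; axes as the case's at the start, in the left or the right bay. Latched, its top is 4 mm above the deck, too little to grip. Sprung up, its top is 29 mm above the deck and it stands loose in its bay, 35 mm of it still inside: grip it across its 34 mm and draw it straight up.
- recorder_center (a point): Centre of the humidity recorder, a white cartridge of the same size with a small dark window and two round keys on its smooth top, latched in the other bay. It has to stay latched: do not press it.
- bay_left (a joint): Height of the sprung carriage under the cartridge in the left (+y) bay, m: 0.001 latched, negative pressed deeper, +0.026 sprung out. The catch trips when pressed about 6 mm deeper (about 6 N; solid stop 10 mm down); when the pressing finger lifts, the spring raises the cartridge. Pressed right down again, it latches again.
- bay_right (a joint): The same for the right (-y) bay.
- lid (a joint): Angle of the lid about its hinge, rad: 1.65 to 1.92 at the start (open, leaning back), about 0.025 resting on the uncompressed gasket, 0 drawn tight. The hinge is stiff (0.3 N m): the lid stays where it is left and has to be pushed all the way down.
- lid_hinge (a point): Middle of the hinge line, at x = 83, z = 98 mm in the case's frame; the line runs along the case's y. The lid (156 by 236 by 10 mm, 0.28 kg) swings up and back from it. Axes turn with the lid: -x along the lid to its free edge, z the outward normal of its outer face, which is 5 mm from the hinge line. The plate runs from 5 to 161 mm from the hinge.
- lid_edge (a point): Middle of the lid's free edge, on the outer face (161 mm from the hinge), axes as lid_hinge.
- handle (a joint): Turn of the T-handle on the lid, rad, clockwise looking at the lid's outer face: 0 to 0.25 at the start (crossbar fore and aft, open), 1.4 at its stop (crosswise, latched). With the lid resting on the gasket, its tongue runs under a ramp from about 0.5 rad on and draws the lid 3 mm down; needs about 0.2 N m and stays where it is left.
- handle_grip (a point): Centre of the T-handle's black crossbar, 72 by 14 mm, 16 mm high, 127 mm from the hinge line, in the middle of the lid's width; bar underside 19 mm, top 35 mm from the lid's outer face. x runs along the bar, z along the lid's outward normal. While the lid is open the handle is behind it.
- tray_floor (a point): Centre of the inner floor of the shallow white card tray, 106 (x) by 86 (y) by 19 mm high outside, walls and floor 2 mm; loose on the bench, 0.06 kg; floor 2 mm above the bench.
- wash_bottle: Tall squeeze wash bottle, 244 mm high, body 68 mm across with its axis 14 mm along its +x from this origin (centre of its box on the bench), thin spout reaching 48 mm along its -x at the top. Stands behind the case. Leave alone.
- amber_bottle: Amber reagent bottle with white cap, 54 mm across, 105 mm high, standing beside the case; origin at its foot. Leave alone.
- red_cap_bottle: White reagent bottle with red cap, 44 mm across, 85 mm high, standing beyond the tray; origin at its foot. Leave alone.
- petri_dish: Petri dish, 62 mm across, 14 mm high, beside the tray; origin at its underside. Leave alone.
- desiccant: The desiccant cartridge itself, origin at the centre of its underside (32 mm below desiccant_center).

How it is judged:
By the outcome, as a careful person would: the job done as asked, in the order asked, and still so for the second after the job is handed in, with the robot touching nothing.
It also fails if it takes over 64 s, if anything falls off the work surface, if the arm or the gripper's body presses on something with over 40 N, if the wrist force passes 120 N, or if a joint passes its speed limit or range.

## Working session

There is one attempt and no reset: what is moved stays moved. The work goes in short steps, Python scripts to look and compute and a tool call to move; the robot and the scene stay as the last step left them, time stands still between calls to the robot, and variables do not carry over. Pictures are saved under pics/ and viewed, at most 11 in all, crops included, and the job is handed in when it is done.

Besides the shell and the picture viewer there is one more tool, called after ">>>" by a JSON object that holds its "name" and its "arguments", one argument or row to a line. play_rows: Moves the arm, as the interface text tells. Shifts and turns lie within -1 to 1; 1 stands for 0.2 m of shift or pi/2 rad of turn. Its arguments: {"type":"object","properties":{"commands":{"type":"array","items":{"type":"array","items":{"type":"array","items":{"type":"number","minimum":-1,"maximum":1}}}},"grip_force":{"type":"number"}},"required":["commands"]}

```bash
mkdir -p pics; cat > h.py <<'E'
import numpy as np, cv2
from bench import get_obs, viewer, r
from scipy.spatial.transform import Rotation as R
def ray(p,uv,obs=None):
    f=p['pixels'].shape[0]/2/np.tan(np.radians(p['fovy'])/2)
    d=np.array([(uv[0]-p['cx'])/f,(uv[1]-p['cy'])/f])
    if 'world_to_cam' in p:
        T=np.linalg.inv(np.array(p['world_to_cam'])); v=np.array([d[0],-d[1],-1.])
    else:
        th=np.hypot(*d); s=np.sin(th)/max(th,1e-9); v=np.array([d[0]*s,-d[1]*s,-np.cos(th)])
        A=np.eye(4);A[:3,:3]=R.from_rotvec(obs['orientation']).as_matrix();A[:3,3]=obs['tcp_pos']
        T=A@np.array(p['hand_eye'])
    v=T[:3,:3]@v; return T[:3,3],v/np.linalg.norm(v)
def atz(p,uv,z,obs=None):
    o,v=ray(p,uv,obs); return o+v*(z-o[2])/v[2]
def tri(rays):
    A=0;b=0
    for o,v in rays:
        P=np.eye(3)-np.outer(v,v);A=A+P;b=b+P@o
    return np.linalg.solve(A,b)
def proj(p,X,obs=None):
    f=p['pixels'].shape[0]/2/np.tan(np.radians(p['fovy'])/2)
    if 'world_to_cam' in p: T=np.array(p['world_to_cam'])
    else:
        A=np.eye(4);A[:3,:3]=R.from_rotvec(obs['orientation']).as_matrix();A[:3,3]=obs['tcp_pos']
        T=np.linalg.inv(A@np.array(p['hand_eye']))
    c=T[:3,:3]@np.asarray(X)+T[:3,3]; x,y,z=c[0],-c[1],-c[2]
    if 'world_to_cam' in p: return np.array([p['cx']+f*x/z,p['cy']+f*y/z])
    rr=np.hypot(x,y);th=np.arctan2(rr,z);return np.array([p['cx']+f*th*x/rr,p['cy']+f*th*y/rr])
def save(p,n,box=None,k=1):
    im=p['pixels'][:,:,::-1]
    if box: im=im[box[1]:box[3],box[0]:box[2]]
    cv2.imwrite('pics/'+n,cv2.resize(im,None,fx=k,fy=k,interpolation=cv2.INTER_CUBIC))
E
cat > a.py <<'E'
from h import *
o=get_obs(); print({k:np.round(v,3) for k,v in o.items()})
P={}
for n in ('scene','top','wrist'):
    p=viewer.grab_frame(n);P[n]=p
    print(n,p['fovy'],p['cx'],p['cy'],[k for k in p if k!='pixels'])
    print(np.round(p.get('world_to_cam',p.get('hand_eye')),3).tolist())
    if n!='wrist':
      for t in ('case','desiccant_center','recorder_center','lid','handle','tray_floor','wash_bottle','amber_bottle','red_cap_bottle','petri_dish'):
        d=viewer.trace(p,t)
        for q in d[:1]:
            c=np.argwhere(q['pixels']).mean(0)[::-1]; print(t,round(q['score'],2),np.round(q['rect']),np.round(c,1))
im=np.vstack([P['scene']['pixels'],P['top']['pixels']])[:,:,::-1]
save(P['scene'],'s.png',k=1.4);save(P['top'],'t.png',k=1.4)
E
python3 a.py
```

```text
{'clock': np.float64(0.0), 'joints': array([ 1.088,  0.478,  0.022,  1.556, -0.011,  1.109, -0.083]), 'qvel': array([-0.   , -0.001,  0.001, -0.001, -0.   , -0.   , -0.002]), 'tau': array([-2.0000e-03, -5.9644e+01,  1.6080e+00, -2.8119e+01,  1.3000e-02,
        9.0000e-03,  0.0000e+00]), 'tcp_pos': array([ 0.247, -0.628,  0.23 ]), 'orientation': array([-3.085e+00, -5.850e-01,  1.000e-03]), 'contact_force': array([-0.014, -0.377,  0.493]), 'moment': array([-0.034,  0.   ,  0.012]), 'gripper_force': np.float64(0.0), 'grip_width': np.float64(0.086)}
scene 43.853085156204926 276.86420424704926 211.16711613994738 ['fovy', 'cx', 'cy', 'world_to_cam', 'shot']
[[-0.804, -0.595, 0.006, 0.333], [0.424, -0.565, 0.708, -0.494], [-0.418, 0.572, 0.706, -0.969], [0.0, 0.0, 0.0, 1.0]]
case 0.87 [201. 181. 342. 355.] [267. 268.]
desiccant_center 0.9 [285. 269. 312. 290.] [297.7 278. ]
recorder_center 0.58 [253. 288. 281. 313.] [265.7 298.1]
lid 0.75 [346. 197. 371. 214.] [357.7 206.5]
handle 0.59 [231. 195. 257. 219.] [246.  207.7]
tray_floor 0.81 [305. 203. 355. 241.] [329.3 221.2]
wash_bottle 0.83 
[... 401 characters left out ...]
, 0.0, 0.0, 1.0]]
case 0.95 [150. 185. 269. 309.] [211.  245.6]
desiccant_center 0.78 [222. 258. 237. 284.] [227.5 269.7]
recorder_center 0.9 [180. 247. 202. 274.] [189.7 260.1]
handle 0.58 [213. 181. 225. 214.] [216.5 197.1]
tray_floor 0.62 [311. 219. 351. 263.] [331.6 239. ]
wash_bottle 0.83 [140. 109. 190. 170.] [166.3 146.5]
amber_bottle 0.38 [359. 240. 381. 262.] [370.1 251.8]
red_cap_bottle 0.8 [358. 204. 378. 229.] [368.3 217. ]
petri_dish 0.69 [359. 238. 382. 263.] [370.  251.7]
wrist 65.70646984690485 280.46132038931336 211.898133522309 ['fovy', 'cx', 'cy', 'hand_eye', 'shot']
[[0.0, 0.962, 0.272, 0.07], [1.0, -0.0, -0.0, -0.001], [-0.0, 0.272, -0.962, -0.142], [0.0, 0.0, 0.0, 1.0]]
```

View pics/t.png

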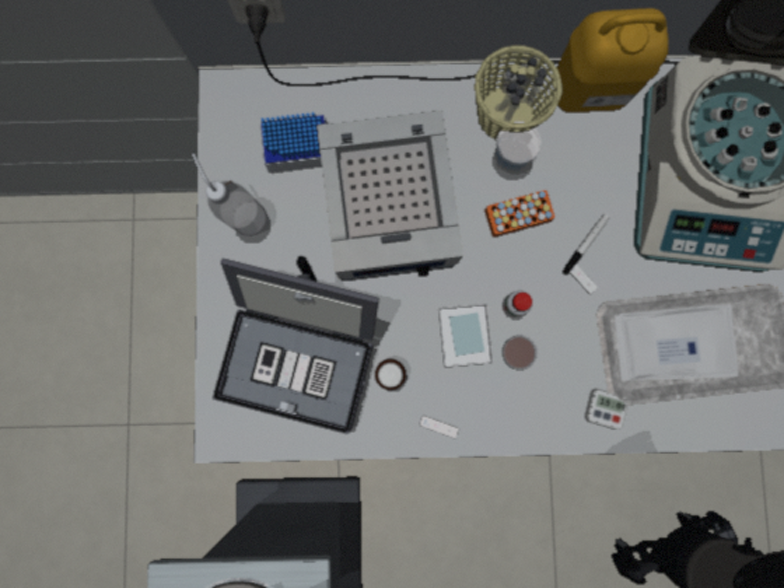

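View pics/s.png

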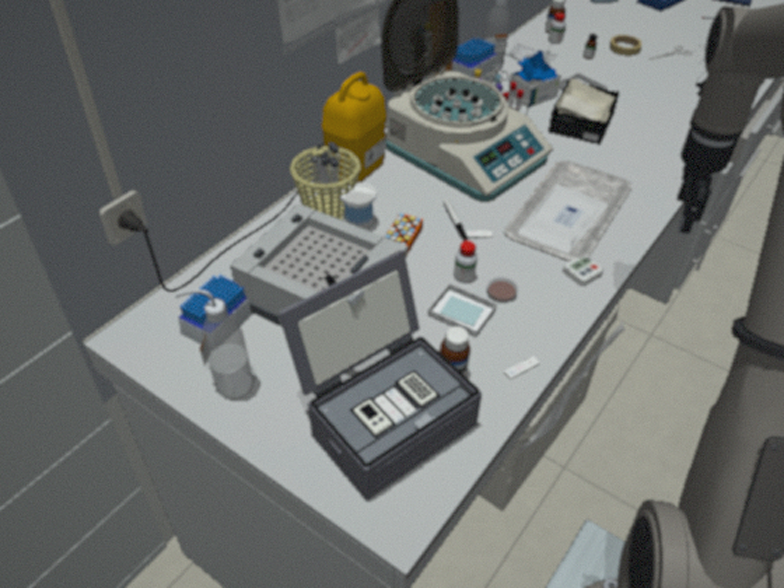

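The top view shows the case lower left (centre ≈ (290,370) in the picture). The desiccant is in the right bay at (319,377) and the recorder at (266,362). The tray is at (465,335), the amber bottle at (390,374), and the lid stands open with the handle behind it. The scene view agrees.

```bash
cat > b.py <<'E'
from h import *
P={n:viewer.grab_frame(n) for n in ('scene','top')}
def c(n,t):
    m=viewer.trace(P[n],t)[0]['pixels'].astype(np.uint8); return np.argwhere(m).mean(0)[::-1],m
for t in ('desiccant_center','recorder_center','tray_floor','red_cap_bottle'):
    print(t,tri([ray(P[n],c(n,t)[0]) for n in P]).round(4))
k=1/1.4
T=P['top']
print('rim z.097',[atz(T,np.array(u)*k,.095).round(4).tolist() for u in ((215,400),(352,432),(372,345),(240,312))])
lids={'L':((222,261),(283,312)),'R':((379,296),(409,256)),'hingeL':(None,None)}
for a in ('L','R'): print('lidtop',a,tri([ray(T,np.array(lids[a][0])*k),ray(P['scene'],np.array(lids[a][1])*k)]).round(4))
print('handle',tri([ray(T,np.array((304,262))*k),ray(P['scene'],np.array((331,278))*k)]).round(4))
print('spout',tri([ray(T,np.array((195,155))*k),ray(P['scene'],np.array((178,296))*k)]).round(4))
print('bottle top',tri([ray(T,np.array((215,190))*k),ray(P['scene'],np.array((214,307))*k)]).round(4))
print('amber cap z.105',atz(T,np.array((391,374))*k,.105),'redcap',atz(T,np.array((521,302))*k,.085),'petri',atz(T,np.array((519,352))*k,.01))
m=c('top','tray_floor')[1]
r_=cv2.minAreaRect(np.argwhere(m)[:,::-1].astype(np.float32)); print('tray',[atz(T,q,.019).round(4).tolist() for q in cv2.boxPoints(r_)])
E
python3 b.py
```

```text
desiccant_center [ 0.469  -0.1547  0.0764]
recorder_center [ 0.4918 -0.0652  0.0787]
tray_floor [ 0.5474 -0.4263 -0.1266]
red_cap_bottle [ 0.5899 -0.5007  0.0379]
rim z.097 [[0.434, 0.0149, 0.095], [0.3768, -0.2107, 0.095], [0.5186, -0.2465, 0.095], [0.5792, -0.026, 0.095]]
lidtop L [ 0.6373 -0.0378  0.2519]
lidtop R [ 0.5776 -0.2652  0.2338]
handle [ 0.6384 -0.152   0.2331]
spout [0.81   0.0144 0.2219]
bottle top [ 0.7599 -0.0118  0.2065]
amber cap z.105 [ 0.4699143  -0.27696696  0.105     ] redcap [ 0.58590522 -0.50042891  0.085     ] petri [ 0.50338564 -0.50875422  0.01      ]
tray [[0.5865, -0.363, 0.019], [0.5932, -0.451, 0.019], [0.4867, -0.4572, 0.019], [0.4802, -0.3701, 0.019]]
```

```bash
cat >> h.py <<'E'
O=np.array([.480,-.110]); YAW=-.2485
def setcase(o,y):
    global O,YAW; O,YAW=np.array(o),y
def c2w(x,y): c,s=np.cos(YAW),np.sin(YAW); return O+np.array([c*x-s*y,s*x+c*y])
def go(pos,yaw=None,o=None):
    o=o or get_obs(); M=R.from_rotvec(o['orientation']).as_matrix()
    d=M.T@(np.array(pos)-o['tcp_pos'])/.2
    y0=np.arctan2(M[1,0],M[0,0]); t=0
    if yaw is not None: t=-((yaw-y0+np.pi)%(2*np.pi)-np.pi)/(np.pi/2)
    print('tcp',np.round(o['tcp_pos'],4),'yaw',round(y0,3),'tilt',np.round(M[:2,2],3),'-> units',np.round(d,3),'turn',round(t,3),'t',o['clock'])
E
python3 -c "
from h import *
go([*c2w(-.01,-.046),.23],YAW+np.pi)"
```

```text
tcp [ 0.2472 -0.6281  0.2313] yaw 0.375 tilt [0. 0.] -> units [ 1.857 -1.827  0.007] turn -1.603 t 1.7
```

>>> {"name": "play_rows", "arguments": {
  "commands": [
    [[1,0.93,-0.91,0,-0.8],[1,0.93,-0.91,0,-0.8],[1,0.93,-0.91,0,-0.8],[1,0.93,-0.91,0,-0.8],[1,0.93,-0.91,0,-0.8],[1,0.93,-0.91,0,-0.8],[1,0.93,-0.91,0,-0.8],[1,0.93,-0.91,0,-0.8],[1,0.93,-0.91,0,-0.8],[1,0.93,-0.91,0,-0.8],[1,0.93,-0.91,0,-0.8],[1,0.93,-0.91,0,-0.8]]
  ]
}}

```text
clock: 2.7
tcp_pos: [0.3535, -0.3908, 0.2314]
orientation: [2.157, 2.284, 0.0]
contact_force: [0.0, -0.4, 0.4]
grip_width: -0.0
gripper_force: 0.0
```

```bash
python3 -c "
from h import *
o=get_obs();print(o['joints'].round(2))
go([*c2w(-.01,-.046),.23],YAW+np.pi)"
```

```text
[ 0.97  0.25 -0.3   1.89  0.09  1.01  0.69]
tcp [ 0.3535 -0.3908  0.2314] yaw 1.628 tilt [ 0. -0.] -> units [1.161 0.595 0.007] turn -0.805 t 2.7
```

>>> {"name": "play_rows", "arguments": {
  "commands": [
    [[1,1.0,0.6,0,-0.8],[1,1.0,0.6,0,-0.8],[1,1.0,0.6,0,-0.8],[1,1.0,0.6,0,-0.8],[1,1.0,0.6,0,-0.8],[1,1.0,0.6,0,-0.8],[1,1.0,0.6,0,-0.8],[1,1.0,0.6,0,-0.8],[1,1.0,0.6,0,-0.8],[1,1.0,0.6,0,-0.8],[1,1.0,0.6,0,-0.8],[1,1.0,0.6,0,-0.8]]
  ]
}}

```text
clock: 3.7
tcp_pos: [0.4612, -0.184, 0.2313]
orientation: [-0.407, -3.115, -0.0]
contact_force: [-0.1, 0.5, 0.3]
grip_width: -0.0001
gripper_force: 0.0
```

```bash
cat > c.py <<'E'
from h import *
o=get_obs(); print(o['joints'].round(2)); p=viewer.grab_frame('wrist')
C={}
for t in ('desiccant_center','recorder_center','case'):
    for q in viewer.trace(p,t)[:1]:
        rr=cv2.minAreaRect(np.argwhere(q['pixels'])[:,::-1].astype(np.float32))
        C[t]=np.array([atz(p,u,.082,o) for u in cv2.boxPoints(rr)])
        print(t,round(q['score'],2),np.round(rr[0],1),C[t].mean(0).round(4),C[t][:,:2].round(4).tolist())
a,b=C['desiccant_center'].mean(0),C['recorder_center'].mean(0); d=b-a
print('len',np.hypot(*d[:2]),'yaw',np.arctan2(-d[0],d[1]),'O',(a+b)/2)
T=viewer.grab_frame('top');A=lambda q,t:np.array(cv2.minAreaRect(np.argwhere(viewer.trace(q,t)[0]['pixels'])[:,::-1].astype(np.float32))[0])
for t in ('desiccant_center','recorder_center'): print(t,tri([ray(p,A(p,t),o),ray(T,A(T,t))]).round(4))
go([*c2w(0,-.046),.1],YAW+np.pi,o)
save(p,'w1.png',k=1.4)
E
python3 c.py
```

```text
[ 0.8   0.24 -0.63  1.94  0.17  1.01  1.41]
desiccant_center 0.65 [311.6 194.5] [ 0.4666 -0.1542  0.082 ] [[0.4907, -0.1795], [0.4327, -0.1631], [0.4421, -0.1297], [0.5011, -0.1446]]
recorder_center 0.73 [403.5 197.2] [ 0.4918 -0.0669  0.082 ] [[0.5152, -0.0921], [0.4566, -0.0758], [0.4672, -0.0423], [0.528, -0.0575]]
case 0.85 [376. 264.] [ 0.6356 -0.0709  0.082 ] [[0.3718, -0.2035], [0.4295, 0.0924], [0.9955, 0.1547], [0.7454, -0.3274]]
len 0.09082935967539636 yaw -0.2802215950723607 O [ 0.47920064 -0.1105689   0.082     ]Traceback (most recent call last):
  File "c.py", line 12, in <module>
    for t in ('desiccant_center','recorder_center'): print(t,tri([ray(p,A(p,t),o),ray(T,A(T,t))]).round(4))
                                                                                        ~^^^^^
  File "c.py", line 11, in <lambda>
    T=viewer.grab_frame('top');A=lambda q,t:np.array(cv2.minAreaRect(np.argwhere(viewer.trace(q,t)[0]['pixels'])[:,::-1].astype(np.float32))[0])
                                                                                 ~~~~~~~~~~~~~~~~~^^^
IndexError: list index out of range
```

```bash
sed -i 's/^O=np.*/O=np.array([.4797,-.1103]); YAW=-.262/' h.py; python3 - <<'E'
from h import *
o=get_obs();p=viewer.grab_frame('wrist')
go([*c2w(0,-.046),.095],YAW+np.pi,o)
print([proj(p,[*c2w(0,-.046),.082],o),proj(p,[*c2w(0,.046),.082],o)])
save(p,'w1.png',k=1.4)
E
```

```text
tcp [ 0.4613 -0.1838  0.2313] yaw 2.887 tilt [ 0. -0.] -> units [0.005 0.149 0.682] turn 0.005 t 4.05
[array([311.34344292, 196.61556157]), array([404.91344399, 198.02869813])]
```

View pics/w1.png

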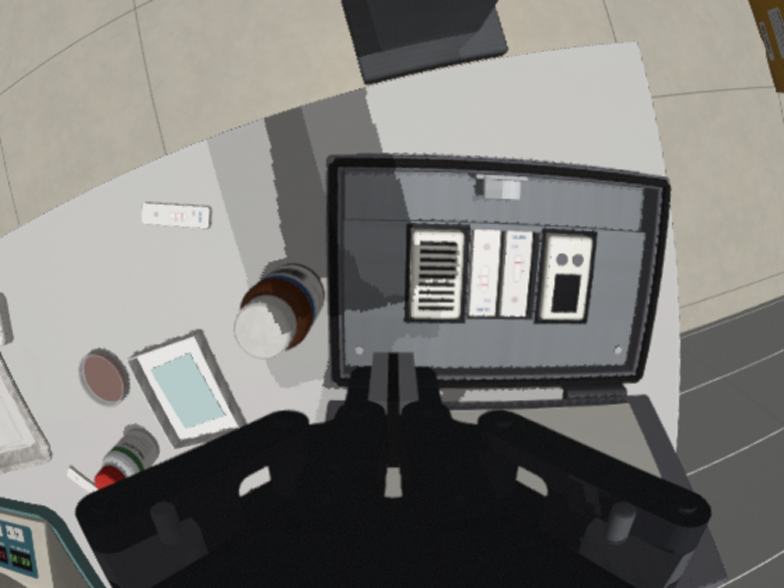

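The slotted desiccant is at (436,273) and the recorder, with its window and keys, at (568,278). The case is intact and the amber bottle is at (280,310). Now down to the top of the desiccant.

>>> {"name": "play_rows", "arguments": {
  "commands": [
    [[1,0,0.15,0.15,0],[1,0,0.15,0.3,0],[1,0,0.15,0.5,0],[1,0,0.15,0.66,0],[1,0,0.15,0.68,0],[1,0,0.15,0.68,0],[1,0,0.15,0.7,0],[1,0,0.15,0.72,0],[1,0,0.15,0.74,0],[1,0,0.15,0.75,0]]
  ]
}}

```text
clock: 4.93
tcp_pos: [0.4695, -0.1552, 0.0821]
orientation: [0.398, 3.114, -0.001]
contact_force: [-0.3, 0.7, 3.7]
grip_width: -0.0003
gripper_force: 2.0
```

>>> {"name": "play_rows", "arguments": {
  "commands": [
    [[1,0,0,0.01,0],[1,0,0,0.02,0],[1,0,0,0.03,0],[1,0,0,0.03,0]]
  ]
}}

```text
clock: 5.27
tcp_pos: [0.4693, -0.1551, 0.0759]
orientation: [0.397, 3.115, -0.001]
contact_force: [-1.2, -0.3, 5.6]
grip_width: 0.0002
gripper_force: 2.9
```

>>> {"name": "play_rows", "arguments": {
  "commands": [
    [[1,0,0,0.008,0],[1,0,0,0.012,0],[1,0,0,0.012,0],[1,0,0,-0.04,0],[1,0,0,-0.1,0],[1,0,0,-0.2,0],[1,0,0,-0.35,0],[-0.1,0,0,-0.4,0],[-0.1,0,0,-0.4,0],[-0.1,0,0,-0.4,0],[-0.1,0,0,-0.4,0]]
  ]
}}

```text
clock: 6.18
tcp_pos: [0.4681, -0.1548, 0.1548]
orientation: [-0.397, -3.115, 0.0]
contact_force: [0.4, -0.2, -0.1]
grip_width: 0.0469
gripper_force: 0.0
```

```bash
python3 - <<'E'
from h import *
o=get_obs();p=viewer.grab_frame('wrist');print(o['grip_width'])
S=viewer.grab_frame('scene')
for n,q in (('w',p),('s',S)):
  for t in ('desiccant_center','recorder_center'):
    d=viewer.trace(q,t)
    if d:
        m=np.argwhere(d[0]['pixels'])[:,::-1].astype(np.float32); rr=cv2.minAreaRect(m); print(n,t,d[0]['score'],rr, [atz(q,u,.107,o).round(4).tolist() for u in cv2.boxPoints(rr)] if n=='w' else '')
go([*c2w(0,-.046),.080],YAW+np.pi,o)
a=p['pixels'];b=S['pixels'][230:330,200:340]; b=cv2.resize(b,(560,400),interpolation=cv2.INTER_CUBIC)
cv2.imwrite('pics/w2.png',cv2.resize(np.vstack([a,b])[:,:,::-1],None,fx=.73,fy=.73))
E
```

```text
0.046942701251093996
w desiccant_center 0.71 ((280.5, 227.0), (98.0, 55.0), 90.0) [[0.4294, -0.1603, 0.107], [0.4376, -0.1287, 0.107], [0.5004, -0.1433, 0.107], [0.4914, -0.1781, 0.107]]
w recorder_center 0.97 ((402.8055419921875, 221.22679138183594), (45.33858108520508, 81.44303894042969), 5.617580413818359) [[0.5011, -0.0969, 0.107], [0.4491, -0.0829, 0.107], [0.459, -0.053, 0.107], [0.5141, -0.0653, 0.107]]
s desiccant_center 0.76 ((297.8370361328125, 274.5967102050781), (28.914142608642578, 18.879671096801758), 48.01278305053711) 
s recorder_center 0.91 ((265.7076721191406, 298.3083190917969), (25.265933990478516, 14.526498794555664), 47.29060745239258) 
tcp [ 0.4681 -0.1548  0.1548] yaw 2.888 tilt [-0.001  0.   ] -> units [0.001 0.    0.374] turn 0.005 t 6.1833
```

View pics/w2.png

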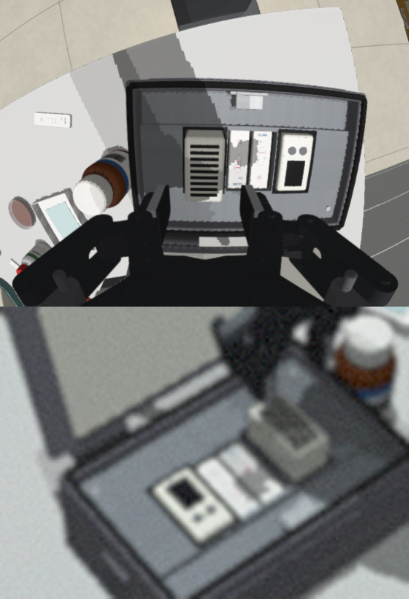

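The cartridge has sprung up (top half: grille at (205,165), raised; recorder still flush at (295,160)). It lies between the fingers, so I grip it and draw it up.

>>> {"name": "play_rows", "arguments": {
  "commands": [
    [[-0.1,0,0,0.15,0],[-0.1,0,0,0.25,0],[-0.1,0,0,0.33,0],[-0.1,0,0,0.355,0],[-0.1,0,0,0.355,0],[1,0,0,0.355,0],[1,0,0,0.355,0],[1,0,0,0.355,0],[1,0,0,0.355,0],[1,0,0,0.355,0],[1,0,0,0.355,0],[1,0,0,0.355,0]]
  ],
  "grip_force": 35
}}

```text
clock: 7.48
tcp_pos: [0.4691, -0.1549, 0.0848]
orientation: [0.397, 3.115, -0.001]
contact_force: [-0.2, -0.6, 2.6]
grip_width: 0.0333
gripper_force: 40.3
```

>>> {"name": "play_rows", "arguments": {
  "commands": [
    [[1,0,0,-0.05,0],[1,0,0,-0.1,0],[1,0,0,-0.2,0],[1,0,0,-0.3,0],[1,0,0,-0.4,0],[1,0,0,-0.5,0],[1,0,0,-0.6,0],[1,0,0,-0.6,0],[1,0,0,-0.6,0]]
  ]
}}

```text
clock: 8.23
tcp_pos: [0.4693, -0.1549, 0.2059]
orientation: [0.397, 3.114, -0.002]
contact_force: [0.1, -0.8, -2.4]
grip_width: 0.0334
gripper_force: 40.0
```

```bash
python3 - <<'E'
from h import *
o=get_obs();print(o['grip_width'],o['gripper_force'],o['joints'].round(2))
p=viewer.grab_frame('wrist');S=viewer.grab_frame('scene')
def cc(q,t):
    d=viewer.trace(q,t); 
    if not d: return None
    print(t,d[0]['score'],d[0]['rect']); return np.array(cv2.minAreaRect(np.argwhere(d[0]['pixels'])[:,::-1].astype(np.float32))[0])
for t in ('tray_floor','desiccant_center'):
    c=cc(p,t)
    if c is not None: print(t,atz(p,c,.01,o).round(4))
go([.537,-.410,o['tcp_pos'][2]],.06+np.pi,o)
a=p['pixels'];b=S['pixels']; cv2.imwrite('pics/w3.png',cv2.resize(np.vstack([a,b])[:,:,::-1],None,fx=.71,fy=.71))
E
```

```text
0.03339350881308518 39.97904419898987 [ 0.75  0.27 -0.65  1.97  0.2   0.96  1.32]
tray_floor 0.93 [65.1, 242.8, 141.7, 323.1]
tray_floor [ 0.529 -0.409  0.01 ]
desiccant_center 0.8 [237.4, 189.0, 325.0, 341.3]
desiccant_center [ 0.5576 -0.1753  0.01  ]
tcp [ 0.4693 -0.1549  0.2059] yaw 2.888 tilt [ 0.003 -0.001] -> units [-0.648 -1.15   0.003] turn -0.2 t 8.2333
```

View pics/w3.png

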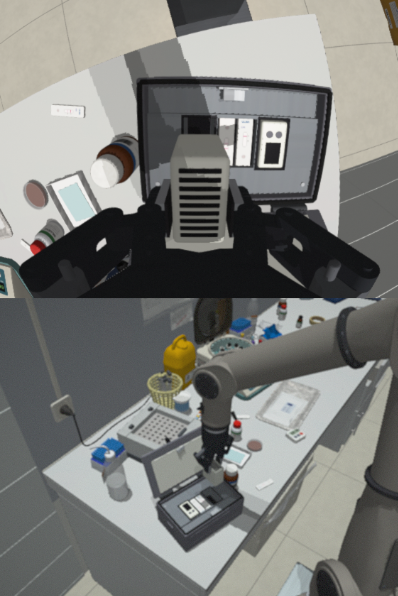

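The cartridge is held squarely in the fingers and clear of the case. On to the tray.

>>> {"name": "play_rows", "arguments": {
  "commands": [
    [[1,-0.14,-0.2,0,-0.05],[1,-0.25,-0.4,0,-0.1],[1,-0.36,-0.6,0,-0.15],[1,-0.48,-0.8,0,-0.2],[1,-0.6,-0.96,0,-0.2],[1,-0.63,-1,0,-0.2],[1,-0.63,-1,0,-0.2],[1,-0.63,-1,0,-0.2],[1,-0.63,-1,0,-0.2]]
  ]
}}

```text
clock: 9.18
tcp_pos: [0.5402, -0.3786, 0.203]
orientation: [0.097, -3.139, -0.004]
contact_force: [-0.1, -0.1, -1.4]
grip_width: 0.0332
gripper_force: 39.9
```

```bash
python3 - <<'E'
from h import *
o=get_obs();print(o['grip_width'],o['gripper_force'],o['joints'].round(2))
p=viewer.grab_frame('wrist')
for t in ('tray_floor','petri_dish','red_cap_bottle'):
    d=viewer.trace(p,t)
    if d:
        rr=cv2.minAreaRect(np.argwhere(d[0]['pixels'])[:,::-1].astype(np.float32)); B=np.array([atz(p,u,.019 if t[0]=='t' else .012,o)[:2] for u in cv2.boxPoints(rr)]);print(t,d[0]['score'],B.mean(0).round(4),B.round(4).tolist())
go([.535,-.410,.06],.06+np.pi,o)
save(p,'w4.png')
E
```

```text
0.033190351975087774 39.9295037984848 [ 0.93  0.55 -0.59  1.59  0.33  1.11  1.89]
tray_floor 0.62 [ 0.5382 -0.4129] [[0.4867, -0.4578], [0.4828, -0.372], [0.5886, -0.3649], [0.5947, -0.4568]]
petri_dish 0.97 [ 0.5048 -0.5078] [[0.4776, -0.5444], [0.4697, -0.4813], [0.5303, -0.4709], [0.5413, -0.5348]]
red_cap_bottle 0.65 [0.7687 0.1309] [[0.5534, -0.1994], [0.4957, -0.0726], [1.0111, 0.598], [1.0146, 0.1977]]
tcp [ 0.5402 -0.3786  0.203 ] yaw -3.08 tilt [-0.002  0.002] -> units [ 0.035 -0.157  0.715] turn 0.001 t 9.1833
```

View pics/w4.png

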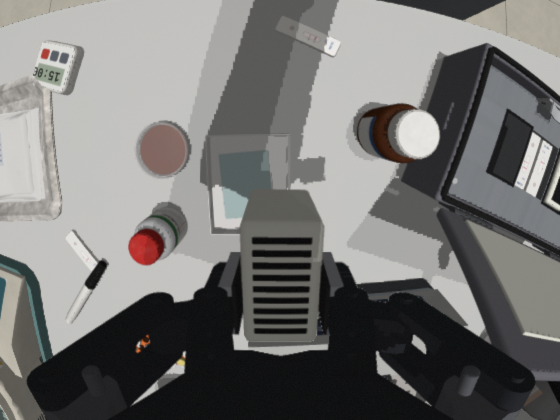

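The tray is at (250,185) in the picture, clear of the dish (162,150) and the red-cap bottle (150,240). Next I lower the cartridge into it.

>>> {"name": "play_rows", "arguments": {
  "commands": [
    [[1,0.02,-0.16,0,0],[1,0.02,-0.16,0.15,0],[1,0.02,-0.16,0.3,0],[1,0.02,-0.16,0.45,0],[1,0.02,-0.16,0.6,0],[1,0.02,-0.16,0.7,0],[1,0.02,-0.16,0.74,0],[1,0.02,-0.16,0.76,0],[1,0.02,-0.16,0.775,0],[1,0.02,-0.16,0.775,0]]
  ]
}}

```text
clock: 10.22
tcp_pos: [0.5393, -0.4123, 0.0504]
orientation: [-0.095, 3.139, -0.001]
contact_force: [0.6, -0.2, -0.6]
grip_width: 0.0331
gripper_force: 40.0
```

>>> {"name": "play_rows", "arguments": {
  "commands": [
    [[1,0,0,0.007,0],[1,0,0,0.014,0],[1,0,0,0.014,0]]
  ]
}}

```text
clock: 10.47
tcp_pos: [0.5389, -0.4125, 0.0473]
orientation: [-0.095, 3.139, -0.001]
contact_force: [-0.2, 0.8, -1.1]
grip_width: 0.0332
gripper_force: 40.0
```

>>> {"name": "play_rows", "arguments": {
  "commands": [
    [[1,0,0,0.008,0],[1,0,0,0.012,0],[1,0,0,0.012,0]]
  ]
}}

```text
clock: 10.72
tcp_pos: [0.5385, -0.4122, 0.0441]
orientation: [-0.095, 3.14, -0.0]
contact_force: [-0.4, -0.1, -1.1]
grip_width: 0.0333
gripper_force: 40.0
```

>>> {"name": "play_rows", "arguments": {
  "commands": [
    [[1,0,0,0.005,0],[1,0,0,0.01,0],[1,0,0,0.01,0]]
  ]
}}

```text
clock: 10.97
tcp_pos: [0.5386, -0.4123, 0.0439]
orientation: [0.095, -3.14, 0.001]
contact_force: [-3.9, 1.7, 12.8]
grip_width: 0.0336
gripper_force: 40.8
```

Seated, with 12.8 N of contact. I release and rise.

>>> {"name": "play_rows", "arguments": {
  "commands": [
    [[1,0,0,-0.007,0],[0,0,0,-0.007,0],[-0.1,0,0,-0.007,0],[-0.1,0,0,-0.007,0],[-0.1,0,0,-0.007,0],[-0.1,0,0,-0.1,0],[-0.1,0,0,-0.25,0],[-0.1,0,0,-0.45,0],[-0.1,0,0,-0.65,0],[-0.1,0,0,-0.85,0],[1,0,0,-0.95,0],[1,0,0,-0.95,0]]
  ]
}}

```text
clock: 11.97
tcp_pos: [0.5414, -0.4133, 0.2387]
orientation: [-0.095, 3.132, -0.009]
contact_force: [1.1, 0.3, -0.1]
grip_width: 0.0235
gripper_force: 0.0
```

```bash
python3 - <<'E'
from h import *
o=get_obs();print(o['grip_width'],o['joints'].round(2))
p=viewer.grab_frame('wrist');S=viewer.grab_frame('scene')
for x,z in ((.195,.24),(.175,.21)): go([*c2w(x,-.075),z],YAW+np.pi,o)
b=S['pixels'][130:320,120:400]; b=cv2.resize(b,(560,380),interpolation=cv2.INTER_CUBIC)
cv2.imwrite('pics/w5.png',cv2.resize(np.vstack([p['pixels'],b])[:,:,::-1],None,fx=.74,fy=.74))
E
```

```text
0.023504717208919484 [ 0.96  0.54 -0.59  1.51  0.32  1.18  1.95]
tcp [ 0.5414 -0.4133  0.2387] yaw -3.081 tilt [ 0.008 -0.006] -> units [-0.589  0.866 -0.007] turn 0.205 t 11.9667
tcp [ 0.5414 -0.4133  0.2387] yaw -3.081 tilt [ 0.008 -0.006] -> units [-0.493  0.899  0.142] turn 0.205 t 11.9667
```

View pics/w5.png

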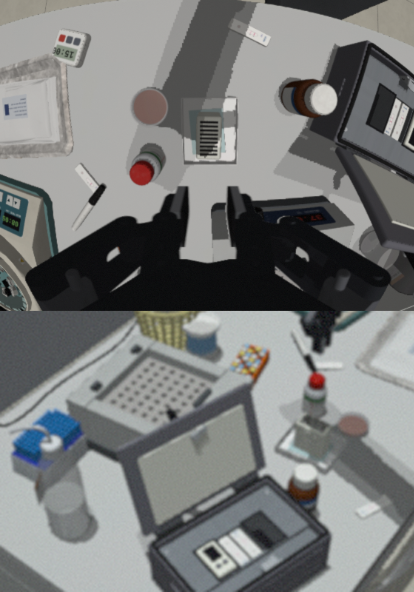

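The cartridge stands in the tray (205,135) and nothing else was disturbed. Next: closed fingers, round behind the lid's right half.

>>> {"name": "play_rows", "arguments": {
  "commands": [
    [[1,-0.2,0.05,0,0],[1,-0.4,0.15,0,0.05],[1,-0.59,0.3,0,0.1],[1,-0.59,0.5,0,0.2],[1,-0.59,0.7,0,0.205],[1,-0.59,0.86,0,0.205],[1,-0.59,0.86,0,0.205],[1,-0.59,0.86,0.05,0.205],[1,-0.59,0.86,0.1,0.205],[1,-0.59,0.86,0.12,0.205],[1,-0.59,0.86,0.12,0.205]]
  ]
}}

```text
clock: 12.98
tcp_pos: [0.644, -0.2352, 0.2047]
orientation: [-0.413, -3.109, -0.0]
contact_force: [-0.3, -0.7, -0.1]
grip_width: 0.0001
gripper_force: 0.0
```

```bash
cat > d.py <<'E'
from h import *
o=get_obs();print(o['grip_width'],o['joints'].round(2)); 
for x,z in ((.120,.215),(.083,.218),(.05,.215),(.023,.2),(-.005,.165),(-.022,.135),(-.026,.110)): go([*c2w(x,-.075),z],YAW+np.pi,o)
E
python3 d.py; python3 - <<'E'
import sys; sys.path.insert(0,'.')
import os; os.chdir('.')
from h import *
p=viewer.grab_frame('wrist');save(p,'w6.png')
E
```

```text
8.286853523353334e-05 [ 0.62  0.58 -0.53  1.52  0.31  1.14  1.33]
tcp [ 0.644  -0.2352  0.2047] yaw 2.878 tilt [-0.005  0.001] -> units [ 0.355  0.015 -0.05 ] turn -0.001 t 12.9833
tcp [ 0.644  -0.2352  0.2047] yaw 2.878 tilt [-0.005  0.001] -> units [ 0.54   0.015 -0.064] turn -0.001 t 12.9833
tcp [ 0.644  -0.2352  0.2047] yaw 2.878 tilt [-0.005  0.001] -> units [ 0.705  0.014 -0.048] turn -0.001 t 12.9833
tcp [ 0.644  -0.2352  0.2047] yaw 2.878 tilt [-0.005  0.001] -> units [0.84  0.014 0.028] turn -0.001 t 12.9833
tcp [ 0.644  -0.2352  0.2047] yaw 2.878 tilt [-0.005  0.001] -> units [0.979 0.014 0.203] turn -0.001 t 12.9833
tcp [ 0.644  -0.2352  0.2047] yaw 2.878 tilt [-0.005  0.001] -> units [1.063 0.014 0.354] turn -0.001 t 12.9833
tcp [ 0.644  -0.2352  0.2047] yaw 2.878 tilt [-0.005  0.001] -> units [1.083 0.014 0.479] turn -0.001 t 12.9833
```

View pics/w6.png

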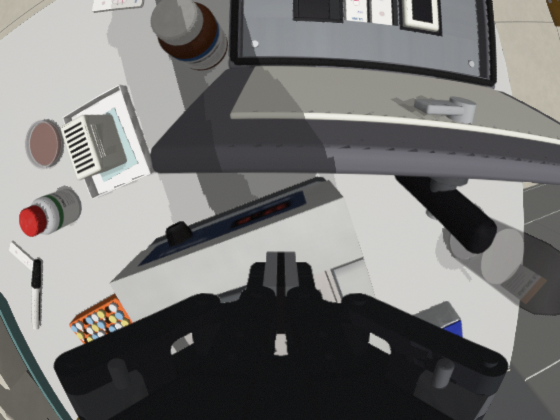

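The closed fingers are behind the lid, with the handle bar at (445,210) well to one side. Now I sweep the lid forward.

>>> {"name": "play_rows", "arguments": {
  "commands": [
    [[1,0.1,0.01,-0.02,0],[1,0.2,0.01,-0.05,0],[1,0.28,0.01,-0.05,0],[1,0.34,0.01,-0.05,0],[1,0.4,0.01,-0.06,0],[1,0.46,0.01,-0.06,0],[1,0.52,0.01,-0.06,0],[1,0.58,0.01,-0.06,0],[1,0.64,0.01,-0.05,0],[1,0.7,0.01,-0.05,0]]
  ]
}}

```text
clock: 13.87
tcp_pos: [0.5115, -0.196, 0.2184]
orientation: [0.411, 3.112, -0.0]
contact_force: [2.0, -1.3, -0.2]
grip_width: -0.0004
gripper_force: 0.9
```

```bash
python3 d.py; python3 -c "
from h import *
o=get_obs();p=viewer.grab_frame('wrist');print(o['contact_force']);save(p,'w7.png')"
```

```text
-0.00035528673173902193 [ 0.73  0.34 -0.59  1.85  0.22  1.02  1.36]
tcp [ 0.5115 -0.196   0.2184] yaw 2.879 tilt [ 0.002 -0.   ] -> units [-0.335 -0.002  0.018] turn -0.0 t 13.8667
tcp [ 0.5115 -0.196   0.2184] yaw 2.879 tilt [ 0.002 -0.   ] -> units [-0.15  -0.002  0.003] turn -0.0 t 13.8667
tcp [ 0.5115 -0.196   0.2184] yaw 2.879 tilt [ 0.002 -0.   ] -> units [ 0.015 -0.002  0.017] turn -0.0 t 13.8667
tcp [ 0.5115 -0.196   0.2184] yaw 2.879 tilt [ 0.002 -0.   ] -> units [ 0.15  -0.002  0.092] turn -0.0 t 13.8667
tcp [ 0.5115 -0.196   0.2184] yaw 2.879 tilt [ 0.002 -0.   ] -> units [ 0.29  -0.003  0.267] turn -0.0 t 13.8667
tcp [ 0.5115 -0.196   0.2184] yaw 2.879 tilt [ 0.002 -0.   ] -> units [ 0.376 -0.003  0.416] turn -0.0 t 13.8667
tcp [ 0.5115 -0.196   0.2184] yaw 2.879 tilt [ 0.002 -0.   ] -> units [ 0.396 -0.003  0.541] turn -0.0 t 13.8667
[ 1.99886895 -1.27308914 -0.22516488]
```

View pics/w7.png

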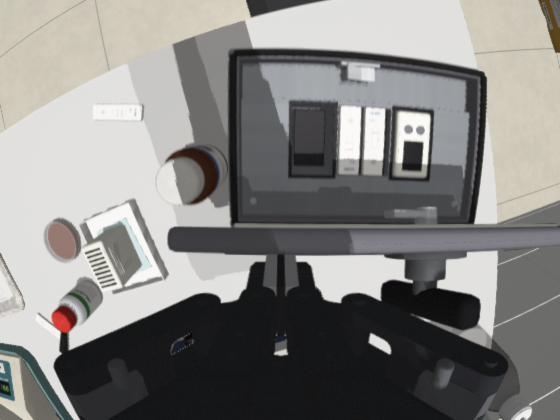

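The lid is about upright at (350,238), with the fingers bearing on its back and no heavy contact. I carry on over the arc.

>>> {"name": "play_rows", "arguments": {
  "commands": [
    [[1,0.05,0,0.03,0],[1,0.1,0,0.06,0],[1,0.15,0,0.09,0],[1,0.2,0,0.15,0],[1,0.25,0,0.21,0],[1,0.29,0,0.27,0],[1,0.32,0,0.32,0],[1,0.35,0,0.37,0],[1,0.376,0,0.42,0],[1,0.39,0,0.48,0],[1,0.396,0,0.53,0],[1,0.396,0,0.54,0]]
  ]
}}

```text
clock: 14.92
tcp_pos: [0.4339, -0.175, 0.1088]
orientation: [-0.41, -3.113, -0.001]
contact_force: [-0.4, 0.4, 0.1]
grip_width: 0.0001
gripper_force: 0.0
```

```bash
python3 -c "
from h import *
o=get_obs();print(o['joints'].round(2));go([*c2w(-.026,-.075),.104],YAW+np.pi,o)"
```

```text
[ 0.73  0.37 -0.57  2.12  0.29  0.74  1.29]
tcp [ 0.4339 -0.175   0.1088] yaw 2.879 tilt [-0.002  0.001] -> units [-0.008 -0.003  0.024] turn -0.0 t 14.9167
```

>>> {"name": "play_rows", "arguments": {
  "commands": [
    [[1,0,0,0.01,0],[1,0,0,0.02,0],[1,0,0,0.03,0],[1,0,0,0.03,0]]
  ]
}}

```text
clock: 15.25
tcp_pos: [0.4353, -0.175, 0.1046]
orientation: [0.409, 3.114, -0.001]
contact_force: [-1.8, -0.6, 4.0]
grip_width: 0.0003
gripper_force: 1.9
```

>>> {"name": "play_rows", "arguments": {
  "commands": [
    [[1,0,0,0.01,0],[1,0,0,0.01,0],[1,0,0,-0.1,0],[1,0,0,-0.25,0],[1,0,0.05,-0.4,0],[1,0,0.15,-0.55,0],[0,0,0.25,-0.6,0],[-0.3,0,0.3,-0.6,0],[-0.3,0,0.3,-0.6,0],[-0.3,0,0.3,-0.6,0]]
  ]
}}

```text
clock: 16.08
tcp_pos: [0.4494, -0.117, 0.223]
orientation: [-0.408, -3.113, 0.001]
contact_force: [1.0, -1.5, -0.4]
grip_width: 0.048
gripper_force: 0.0
```

```bash
python3 - <<'E'
from h import *
o=get_obs();print(o['joints'].round(2));p=viewer.grab_frame('wrist')
d=viewer.trace(p,'handle_grip')
for q in d[:1]:
    rr=cv2.minAreaRect(np.argwhere(q['pixels'])[:,::-1].astype(np.float32)); B=np.array([atz(p,u,.138,o)[:2] for u in cv2.boxPoints(rr)]);print(q['score'],q['rect'],B.mean(0).round(4),B.round(4).tolist())
h=c2w(-.044,0);print('expected',h); 
for yy in (0,.1,.2): print(yy,[proj(p,[*(h+.036*s*np.array([np.cos(YAW-yy),np.sin(YAW-yy)])),.138],o).round(0).tolist() for s in (-1,1)])
go([*h,.13],YAW+np.pi-.1,o)
save(p,'w8.png')
E
```

```text
[ 0.72  0.2  -0.66  2.01  0.15  0.98  1.29]
0.65 [281.0, 148.3, 321.7, 243.5] [ 0.4364 -0.1002] [[0.4608, -0.1277], [0.4007, -0.0902], [0.4113, -0.0731], [0.4727, -0.1099]]
expected [ 0.43720155 -0.09890344]
0 [[299.0, 146.0], [298.0, 243.0]]
0.1 [[305.0, 146.0], [293.0, 243.0]]
0.2 [[310.0, 147.0], [288.0, 242.0]]
tcp [ 0.4494 -0.117   0.223 ] yaw 2.881 tilt [-0.002 -0.   ] -> units [0.081 0.072 0.465] turn 0.065 t 16.0833
```

View pics/w8.png

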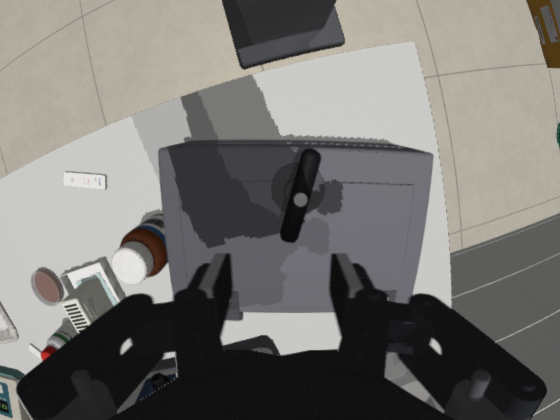

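The lid is down. The crossbar runs from (311,152) to (289,240), which puts the handle at about 0.2 rad. I grip it across.

>>> {"name": "play_rows", "arguments": {
  "commands": [
    [[-0.3,0.04,0.04,0,0.07],[-0.3,0.08,0.07,0.1,0.13],[-0.3,0.08,0.07,0.2,0.13],[-0.3,0.08,0.07,0.35,0.13],[-0.3,0.08,0.07,0.47,0.13],[-0.3,0.08,0.07,0.53,0.13],[-0.3,0.08,0.07,0.53,0.13]]
  ]
}}

```text
clock: 16.77
tcp_pos: [0.4352, -0.0998, 0.1146]
orientation: [-0.725, -3.049, -0.0]
contact_force: [-0.7, -1.1, -0.5]
grip_width: 0.0554
gripper_force: 0.0
```

>>> {"name": "play_rows", "arguments": {
  "commands": [
    [[1,0,0,0,0],[1,0,0,0,0],[1,0,0,0,0],[1,0,0,0,0],[1,0,0,0,0],[1,0,0,0,0],[1,0,0,0,0],[1,0,0,0,0]]
  ],
  "grip_force": 60
}}

```text
clock: 17.43
tcp_pos: [0.4387, -0.0997, 0.1186]
orientation: [0.725, 3.055, -0.001]
contact_force: [-0.3, -2.5, 5.7]
grip_width: 0.0162
gripper_force: 59.0
```

```bash
python3 -c "
from h import *
o=get_obs();print(o['joints'].round(2),o['moment'],o['contact_force']);go([*c2w(-.044,0),.117],YAW+np.pi-1.4,o)"
```

```text
[ 0.61  0.33 -0.6   2.15  0.28  0.74  0.93] [-0.70703551  0.2232206  -0.06249258] [-0.31985832 -2.51139275  5.67930795]
tcp [ 0.4387 -0.0997  0.1186] yaw 2.675 tilt [ 0.001 -0.001] -> units [0.009 0.    0.008] turn 0.761 t 17.4333
```

>>> {"name": "play_rows", "arguments": {
  "commands": [
    [[1,0.005,0,-0.01,0.07],[1,0.005,0,-0.01,0.14],[1,0.005,0,-0.01,0.21],[1,0.005,0,0,0.28],[1,0.005,0,0,0.35],[1,0.005,0,0,0.42],[1,0.005,0,0,0.49],[1,0.005,0,0,0.56],[1,0.005,0,0,0.63],[1,0.005,0,0,0.7],[1,0.005,0,0,0.76],[1,0.005,0,0,0.76]]
  ]
}}

```text
clock: 18.43
tcp_pos: [0.4378, -0.0996, 0.1185]
orientation: [2.322, 2.113, -0.0]
contact_force: [-1.4, -4.7, 6.9]
grip_width: 0.0123
gripper_force: 91.7
```

```bash
python3 -c "
from h import *
o=get_obs();print(o['joints'].round(2),o['moment'],o['contact_force'],o['grip_width']);go([*c2w(-.044,0),.117],YAW+np.pi-1.4,o)"
```

```text
[ 0.4   0.29 -0.36  2.16  0.16  0.71 -0.16] [-1.08149495  0.21107585 -0.13640071] [-1.44658589 -4.65035202  6.93090819] 0.012344185861969672
tcp [ 0.4378 -0.0996  0.1185] yaw 1.477 tilt [ 0.001 -0.001] -> units [ 0.003 -0.003  0.007] turn -0.002 t 18.4333
```

Turn further to find the stop.

>>> {"name": "play_rows", "arguments": {
  "commands": [
    [[1,0,0,0,0.03],[1,0,0,0,0.06],[1,0,0,0,0.09],[1,0,0,0,0.09],[1,0,0,0,0.09]]
  ]
}}

```text
clock: 18.85
tcp_pos: [0.4377, -0.0996, 0.1186]
orientation: [2.453, 1.958, -0.002]
contact_force: [-2.1, -5.6, 7.5]
grip_width: 0.0125
gripper_force: 112.2
```

```bash
python3 -c "
from h import *
o=get_obs();print(o['joints'].round(2),o['moment'],o['contact_force'],o['grip_width']);go([*c2w(-.044,0),.117],YAW+np.pi-1.4,o)"
```

```text
[ 0.37  0.29 -0.33  2.16  0.15  0.71 -0.28] [-1.42618517  0.33355384  2.17364249] [-2.0516373  -5.5841777   7.51198719] 0.012537604360419084
tcp [ 0.4377 -0.0996  0.1186] yaw 1.348 tilt [ 0.001 -0.003] -> units [ 0.003 -0.003  0.008] turn -0.084 t 18.85
```

The moment is 2.2 N m, so the handle is against its stop. Relax, open, rise.

>>> {"name": "play_rows", "arguments": {
  "commands": [
    [[1,0,0,0,-0.03],[0,0,0,-0.01,-0.03],[-0.3,0,0,-0.01,-0.03],[-0.3,0,0,-0.01,-0.03],[-0.3,0,0,-0.01,-0.03],[-0.3,0,0,-0.1,-0.03],[-0.3,0,0,-0.25,-0.03],[-0.3,0,0,-0.45,-0.03],[-0.3,-0.2,0,-0.6,-0.03],[-0.3,-0.3,0,-0.6,-0.03],[-0.3,-0.3,0,-0.6,-0.03]]
  ]
}}

```text
clock: 19.77
tcp_pos: [0.4236, -0.1623, 0.2402]
orientation: [2.418, 1.998, 0.001]
contact_force: [-0.4, -0.3, -0.4]
grip_width: 0.0557
gripper_force: 0.0
```

```bash
python3 - <<'E'
from h import *
o=get_obs();print(o['joints'].round(2),o['tcp_pos'],o['contact_force']);p=viewer.grab_frame('wrist');S=viewer.grab_frame('scene')
h=c2w(-.044,0)
for yy in (1.2,1.3,1.4,1.5): print(yy,[proj(p,[*(h+.036*s*np.array([np.cos(YAW-yy),np.sin(YAW-yy)])),.135],o).round(0).tolist() for s in (-1,1)])
b=S['pixels'][130:340,120:400]; b=cv2.resize(b,(560,420),interpolation=cv2.INTER_CUBIC)
cv2.imwrite('pics/w9.png',cv2.resize(np.vstack([p['pixels'],b])[:,:,::-1],None,fx=.71,fy=.71))
E
```

```text
[ 0.51  0.11 -0.31  2.04  0.04  0.99 -0.01] [ 0.4235671  -0.1622823   0.24019948] [-0.39737324 -0.34487855 -0.39255845]
1.2 [[267.0, 84.0], [295.0, 174.0]]
1.3 [[272.0, 83.0], [291.0, 175.0]]
1.4 [[277.0, 82.0], [286.0, 176.0]]
1.5 [[282.0, 82.0], [281.0, 176.0]]
```

View pics/w9.png

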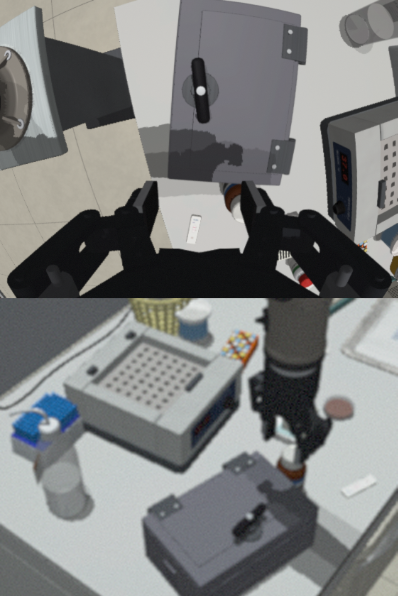

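The lid is shut and the bar lies crosswise from (196,61) to (206,121), matching the 1.4 rad projection. The gripper is clear of everything.

```bash
python3 -c "
from h import *
print(r.hand_in())"
```

```text
the job is handed in; nothing more can be done
None
```

The desiccant cartridge stands upright in the tray, the lid is shut and the T-handle is at its stop. The recorder was still latched when last seen, just before the lid closed. The job was handed in at about 20 s, but no verdict came back.

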